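# Line up bisque vases by height on the ware board

### The job

Line the four clay vases up by height on the four cork discs of the ware board, one upright in the middle of each disc, with the tallest next to the brush pot, descending to the shortest next to the glaze jar. The ware is fragile: set each vase down gently, never drop it or tip it over, and do not knock the vases against each other. Leave the brush pot and the glaze jar where they stand.

Things in the scene. Friction and masses are not known exactly. Their poses are not given: they have to be found in the camera images.
- vase_a: The shortest of four loose off-white unglazed clay vases of one stepped round shape: 70 mm high, foot 44 mm across, straight round neck 29 mm across over the top 34 mm (shoulder below it 38 mm wide), open mouth 25 mm deep. Origin: centre of its underside, z up along its axis. 0.1 to 0.5 kg, grip on the neck. Starts standing on the table.
- vase_b: The second shortest of four loose off-white unglazed clay vases of one stepped round shape: 95 mm high, foot 52 mm across, straight round neck 34 mm across over the top 34 mm (shoulder below it 45 mm wide), open mouth 25 mm deep. Origin: centre of its underside, z up along its axis. 0.1 to 0.5 kg, grip on the neck. Starts standing on the table.
- vase_c: The second tallest of four loose off-white unglazed clay vases of one stepped round shape: 120 mm high, foot 60 mm across, straight round neck 39 mm across over the top 34 mm (shoulder below it 52 mm wide), open mouth 25 mm deep. Origin: centre of its underside, z up along its axis. 0.1 to 0.5 kg, grip on the neck. Starts standing on the table.
- vase_d: The tallest of four loose off-white unglazed clay vases of one stepped round shape: 145 mm high, foot 68 mm across, straight round neck 44 mm across over the top 34 mm (shoulder below it 58 mm wide), open mouth 25 mm deep. Origin: centre of its underside, z up along its axis. 0.1 to 0.5 kg, grip on the neck. Starts standing on the table.
- disc_1: Fixed light-brown cork disc, 84 mm across, 4 mm thick, number 1 of the four in a straight row, 110 mm apart, on a fixed dark wooden board (450 x 130 mm, 18 mm thick, lying on the table). Origin: centre of the disc's underside, 18 mm above the table; the vase stands on its top, 22 mm above the table. y points along the row from disc_4 to disc_1, x across it, away from the robot.
- disc_2: Fixed light-brown cork disc, 84 mm across, 4 mm thick, number 2 of the four in a straight row, 110 mm apart, on a fixed dark wooden board (450 x 130 mm, 18 mm thick, lying on the table). Origin: centre of the disc's underside, 18 mm above the table; the vase stands on its top, 22 mm above the table. y points along the row from disc_4 to disc_1, x across it, away from the robot.
- disc_3: Fixed light-brown cork disc, 84 mm across, 4 mm thick, number 3 of the four in a straight row, 110 mm apart, on a fixed dark wooden board (450 x 130 mm, 18 mm thick, lying on the table). Origin: centre of the disc's underside, 18 mm above the table; the vase stands on its top, 22 mm above the table. y points along the row from disc_4 to disc_1, x across it, away from the robot.
- disc_4: Fixed light-brown cork disc, 84 mm across, 4 mm thick, number 4 of the four in a straight row, 110 mm apart, on a fixed dark wooden board (450 x 130 mm, 18 mm thick, lying on the table). Origin: centre of the disc's underside, 18 mm above the table; the vase stands on its top, 22 mm above the table. y points along the row from disc_4 to disc_1, x across it, away from the robot.
- brush_pot: White ceramic pot, 68 mm across, 85 mm high, with three upright brushes reaching 190 mm above the table; stands (loose, 0.6 kg) on the table just beyond one end of the row, 125 mm from the end disc's centre. Origin: centre of its underside.
- glaze_jar: Pink glaze jar with a white lid, 72 mm across, 85 mm high; stands (loose, 0.6 kg) on the table just beyond the other end of the row, 125 mm from the end disc's centre. Origin: centre of its underside.
Things that resemble listed ones, but are neither listed nor needed, are in the scene too. Leave any orange look-alike of the vase_c alone.

How it is judged (in metres and radians):
At the end, for the whole second after the job is handed in: Each vase stands upright (within 0.08 rad) and at rest on its cork disc, its axis within 15 mm of the disc's centre, in order of height along the row: the tallest on the disc next to the brush pot, the shortest on the disc next to the glaze jar (((horizontal distance between brush_pot and disc_1 below 0.2 m and horizontal distance between vase_d and disc_1 below 0.015 m and z of vase_d in the frame of disc_1 between 0.001 and 0.008 m and horizontal distance between vase_c and disc_2 below 0.015 m and z of vase_c in the frame of disc_2 between 0.001 and 0.008 m and horizontal distance between vase_b and disc_3 below 0.015 m and z of vase_b in the frame of disc_3 between 0.001 and 0.008 m and horizontal distance between vase_a and disc_4 below 0.015 m and z of vase_a in the frame of disc_4 between 0.001 and 0.008 m) or (horizontal distance between brush_pot and disc_4 below 0.2 m and horizontal distance between vase_a and disc_1 below 0.015 m and z of vase_a in the frame of disc_1 between 0.001 and 0.008 m and horizontal distance between vase_b and disc_2 below 0.015 m and z of vase_b in the frame of disc_2 between 0.001 and 0.008 m and horizontal distance between vase_c and disc_3 below 0.015 m and z of vase_c in the frame of disc_3 between 0.001 and 0.008 m and horizontal distance between vase_d and disc_4 below 0.015 m and z of vase_d in the frame of disc_4 between 0.001 and 0.008 m)) and angle between each of vase_a, vase_b, vase_c, vase_d's own z axis and vertical below 0.08 rad and linear speed of each of vase_a, vase_b, vase_c, vase_d below 0.02 m/s and angular speed of each of vase_a, vase_b, vase_c, vase_d below 0.2 rad/s); the robot touches nothing.
It fails at once if a vase is tipped over (more than 0.6 rad) (angle between any of vase_a, vase_b, vase_c, vase_d's own z axis and vertical above 0.6 rad).
It fails at once if two vases knock together (more than 3 N) (contact force between vase_a and vase_b above 3 N or contact force between any of vase_a, vase_b and vase_c above 3 N or contact force between any of vase_a, vase_b, vase_c and vase_d above 3 N).
It fails at once if a vase is dropped (its foot faster than 0.6 m/s within 30 mm of the table's height) ((height (world z) of vase_a below 0.03 m and linear speed of vase_a above 0.6 m/s) or (height (world z) of vase_b below 0.03 m and linear speed of vase_b above 0.6 m/s) or (height (world z) of vase_c below 0.03 m and linear speed of vase_c above 0.6 m/s) or (height (world z) of vase_d below 0.03 m and linear speed of vase_d above 0.6 m/s)).
It fails at once if the brush pot or the glaze jar is moved more than 25 mm (distance of any of brush_pot, glaze_jar from where it was at the start of the episode above 0.025 m).
It also fails if it takes over 120 s, if anything falls off the work surface, if the arm or the gripper's body presses on something with over 40 N, if the wrist force passes 120 N, or if a joint passes its speed limit or range.

### The arm

A 7-joint arm with a two-finger parallel gripper is mounted at the origin on the work surface. World frame = base frame: x ahead of the robot, y to its left, z up, the work surface at z = 0. Lengths are in mm, angles in rad, forces in N, time in s.
With the tool pointing down it reaches from about 425 to 1025 mm from the base axis. Payload 9.4 kg.
Tool frame: the origin (TCP) lies at the very end of the fingers, on their centre line; the grasp point (between the pads) lies 19 mm behind it; z points along the fingers, y is the line along which they close (so a half turn about z gives the same grasp; the last joint's range is limited). The gripper opens to 93 mm and grips with 3 to 60 N. Pads are 15 mm wide; open, the fingers measure 128 mm over their backs; the gripper's body (75 mm by 188 mm) begins 65 mm behind the grasp point.
Start: joints at [1.039, 0.599, -0.003, 1.599, 0.002, 0.943, -0.08], TCP at [318.47, -651.307, 218.618] pointing down, gripper open.
Joint ranges: [-2.57, 2.57], [-0.35, 1.97], [-1.29, 1.29], [0.11, 2.56], [-1.05, 4.19], [0.11, 1.86], [-2.63, 2.63]. Speed limits (rad/s): [2.22, 2.22, 3.01, 3.01, 3.14, 3.14, 3.14].

### API

Orientations are given as a rotation vector (axis times angle).
In Python, from rig import status, get_image, r gives the robot as it stands. The module is installed in compiled form; this text tells all that it offers.
- The arm moves only by the tool jog_arm, never from a script. Its argument "increments" is a list of rows, each a list of 2 entries, a list of its own where there are three numbers: the shift along the tool's x, y, z in cm, then the turn, a rotation vector about the tool's x, y, z in degrees. A call has exactly 5 rows; each row is the pose to reach, as a shift and turn from the pose commanded when the call began, along the tool's axes at that moment; what a row does not reach only later rows make up. A row lasts 1/10 s, in which the tool goes at most 50 mm and 8.59 degrees, less where a joint would pass 70% of its speed; a pose out of reach is approached as far as the arm can. A call with a gripper value outside its range is refused whole. "claw" is the gripper's target within -1 to 1 (shut at 1, half-way at 0, fully open at -1), set as the call begins (left out, the last holds). The fingers move at their own pace and stop on an object; "newtons" is the grip in N (left out, the last holds). Time passes only in rows, so rows that repeat a pose let the fingers close, or fill a call up. It gives the time, the measured TCP pose, the force, the opening and the grip force at its end, in the units of the state.
- status.get_state(): the state, without advancing time (a new reading comes with each control period).
- get_image(name): name is "scene" or "top" or "wrist"; returns a dict with "frame" (400x640x3 uint8, blue, green, red), "z_map" (400x640 float32, mm along the optical axis (not along the pixel's ray), 0 where there is no reading), "intrinsics" (3x3 intrinsics, pixels), "R" (3x3) and "t" (3): a world point X has camera coordinates R X + t. Camera axes: x right, y down, z forward; pixel columns grow to the right and rows downward; lengths in mm; the calibration is good to about 2 mm. A picture is of the moment at which its call begins.
- r.finish_job(): hands the job in; it is judged then, once.
The state is a dict: "t": time; "qpos": joint angles; "joint_velocities": joint speeds; "joint_efforts": joint torques, N m; "tool_pos": TCP position; "ee_rot": TCP orientation; "contact_force": force on the tool from outside, world axes, zero at the start; "wrist_torque": the same for the moment, N m; "opening": opening from 0.0 (shut) to 1.0 (fully open); "grasp_force": force on a finger pad.
Only numpy, scipy, OpenCV 4.12 (cv2) and the standard library are available. Lean on these libraries where they do the work, as an engineer would, in place of code of your own. Each camera call takes 0.05 s, during which the arm holds its last target. There are 200 camera calls.

## Working session

There is one attempt and no reset: what is moved stays moved. The work goes in short steps, Python scripts to look and compute and a tool call to move; the robot and the scene stay as the last step left them, time stands still between calls to the robot, and variables do not carry over. Pictures are saved under pics/ and viewed, at most 14 in all, crops included, and the job is handed in when it is done.

Besides the shell and the picture viewer there is one more tool, called after ">>>" as a command line: name --argument value ..., lists and objects as JSON in quotes. jog_arm: Moves the arm, as the interface text tells. Its arguments: {"type":"object","properties":{"increments":{"type":"array"},"claw":{"type":"number"},"newtons":{"type":"number"}},"required":["increments"]}

```bash
mkdir -p pics; cat > h.py <<'E'
import numpy as np,cv2
from rig import status,get_image,r
from scipy.spatial.transform import Rotation as Ro
def save(n,f): cv2.imwrite('pics/'+n+'.png',f)
def world(im,uv=None):
    K=im['intrinsics'];z=im['z_map'];h,w=z.shape
    u,v=np.meshgrid(np.arange(w),np.arange(h))
    P=np.stack([(u-K[0,2])/K[0,0]*z,(v-K[1,2])/K[1,1]*z,z],-1)
    return (P-im['t'])@im['R']
E
python3 - <<'E'
from h import *
s=status.get_state();print(s)
for n in('scene','top'):
    im=get_image(n);save(n+'0',im['frame']);np.savez(n+'0.npz',**im)
    print(n,im['intrinsics'].tolist(),(-im['R'].T@im['t']).round(),im['R'].round(3).tolist(),(im['z_map']>0).mean())
print(Ro.from_rotvec(s['ee_rot']).as_matrix().round(3))
E
```

```text
{'t': 0.0, 'qpos': array([ 1.03931058,  0.60012802, -0.00255586,  1.6000937 ,  0.00182187,
        0.94290994, -0.07980289]), 'joint_velocities': array([-0.00022418,  0.00118037, -0.0006524 ,  0.0009468 , -0.00152209,
        0.00017424, -0.00241103]), 'joint_efforts': array([-2.34612155e-03, -7.65062642e+01,  1.49708871e+00, -2.52346247e+01,
       -5.23690798e-02,  1.68928108e-02,  1.99665596e-04]), 'tool_pos': array([ 318.24903708, -650.88870407,  217.77062589]), 'ee_rot': array([-3.05927364e+00, -7.08027610e-01,  7.73565851e-04]), 'contact_force': array([0.01551305, 1.1048853 , 0.95171616]), 'wrist_torque': array([-0.01642344, -0.0097189 , -0.01264354]), 'grasp_force': 0.0, 'opening': 1.0004193981002507}
scene [[496.83641906417296, 0.0, 320.244681380214], [0.0, 496.83641906417296, 197.1781755744975], [0.0, 0.0, 1.0]] [1251.  -38.  694.] [[0.028, 0.999, 0.023], [0.663, -0.001, -0.748], [-0.748, 0.036, -0.663]] 0.9958828125
top [[395.7841051397062, 0.0, 320.1146202250652], [0.0, 395.7841051397062, 197.34202632228642], [0.0, 0.0, 1.0]] [336.   1. 973.] [[-0.144, -0.99, -0.004], [-0.967, 0.142, -0.213], [0.212, -0.027, -0.977]] 0.99611328125
[[ 0.898  0.439 -0.001]
 [ 0.439 -0.898  0.001]
 [-0.    -0.002 -1.   ]]
```

View pics/scene0.png

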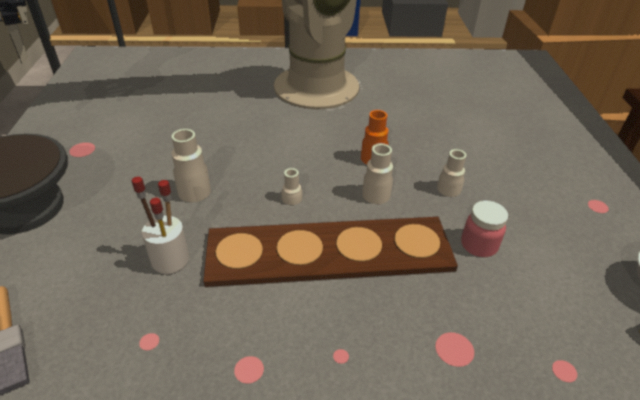

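View pics/top0.png

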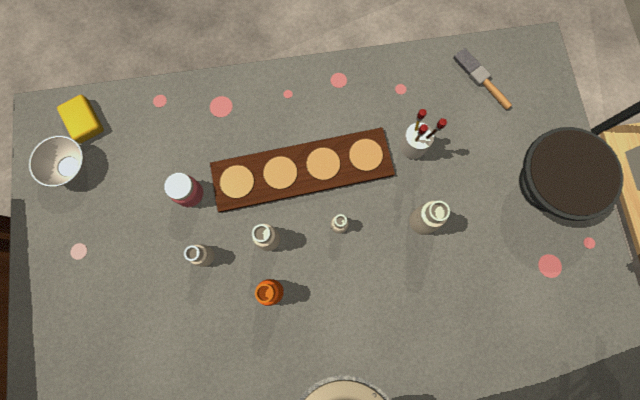

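The scene view shows the brush pot at (166,240) at the left end and the glaze jar at (484,230) at the right end. The discs are at (240,250), (300,247), (359,243) and (417,240).

Candidates:
- Tall vase (d) at (190,165).
- Shortest vase (a) at (291,187).
- Medium vases at (378,175) and (452,175), probably c and b.
- The orange look-alike at (375,140), which I leave alone.

Next I measure heights.

```bash
python3 - <<'E'
from h import *
from scipy.optimize import least_squares
def circ(p):
    f=lambda q:np.hypot(p[:,0]-q[0],p[:,1]-q[1])-q[2]
    q=least_squares(f,[*p.mean(0),20],loss='soft_l1').x
    return q.round(1)
for n,seeds in(('scene',dict(d=(190,165),a=(291,187),x=(378,175),y=(452,175),o=(375,140),pot=(166,245),jar=(484,230))),('top',dict(d=(433,215),a=(340,223),x=(264,237),y=(197,254),o=(268,292),pot=(418,140),jar=(182,188)))):
    im=dict(np.load(n+'0.npz'));W=world(im);hsv=cv2.cvtColor(im['frame'],cv2.COLOR_BGR2HSV)
    m=((W[...,2]>30)&(W[...,2]<260)).astype(np.uint8)
    k,l=cv2.connectedComponents(m)
    for s,(u,v) in seeds.items():
        P=W[(l==l[v,u])]; c0=W[v,u]
        P=P[np.hypot(P[:,0]-c0[0],P[:,1]-c0[1])<75]
        zt=np.percentile(P[:,2],98)
        T=P[P[:,2]>zt-30]; T2=P[P[:,2]>zt-5]
        print(n,s,'ztop',zt.round(1),'circle upper',circ(T[:,:2]),'top mean',T2[:,:2].mean(0).round(1),'ext',np.ptp(T2[:,:2],axis=0).round(),len(T2))
    c=((hsv[...,0]<22)&(hsv[...,1]>80)&(hsv[...,2]>150)&(W[...,2]>8)&(W[...,2]<32)).astype(np.uint8)
    k,l,st,ce=cv2.connectedComponentsWithStats(c)
    for i in range(1,k):
        if st[i,4]>300:
            # ray onto z=22 for contour ellipse centre
            ct=max(cv2.findContours((l==i).astype(np.uint8),0,2)[0],key=cv2.contourArea)
            (u,v),ax,_=cv2.fitEllipse(ct)
            K=im['intrinsics'];d=im['R'].T@np.array([(u-K[0,2])/K[0,0],(v-K[1,2])/K[1,1],1]);C=-im['R'].T@im['t']
            print(n,'disc',round(u),round(v),(C+d*(22-C[2])/d[2]).round(1),W[l==i].mean(0).round(1))
im=dict(np.load('scene0.npz'));f=im['frame'][90:290,110:530];save('crop',cv2.resize(f,(800,381)))
E
```

```text
scene d ztop 145.9 circle upper [ 454.4 -265.5   20.1] top mean [ 453.8 -266.3] ext [46. 43.] 163
scene a ztop 72.2 circle upper [475.7 -59.9  12.6] top mean [475.3 -60.3] ext [32. 26.] 84
scene x ztop 121.8 circle upper [465.7 117.6  17.6] top mean [465.6 117.5] ext [43. 39.] 137
scene y ztop 97.2 circle upper [447.  277.3  15.3] top mean [447.5 277.7] ext [35. 33.] 110
scene o ztop 121.6 circle upper [338.7 125.5  17.8] top mean [338.5 125.7] ext [43. 38.] 108
scene pot ztop 184.3 circle upper [ 652.6 -277.9   24.6] top mean [ 637.4 -299.6] ext [16. 16.] 91
scene jar ztop 88.6 circle upper [611.4 298.6  25.5] top mean [608.6 300.1] ext [63. 62.] 671
scene disc 417 240 [614.3 176.9  22. ] [615.3 176.4  23.5]
scene disc 359 243 [621.7  66.7  22. ] [622.4  66.6  23.2]
scene disc 299 247 [629.6 -43.2  22. ] [630.1 -43.2  23. ]
scene disc 239 250 [ 637.1 -153.    22. ] [ 637.5 -152.9   22.8]
scene disc 2 308 [ 758.7 -520.    22. ] [ 760.3 -518.    18.7]
top d ztop 146.0 circle upper [ 450.  -265.8   18.8] top mean [ 451.  -267.1] ext [42. 43.] 130
top a ztop 72.1 circle upper [470.5 -61.6  11.6] top mean [471.8 -62.5] ext [28. 27.] 61
top x ztop 121.6 circle upper [461.  114.7  16. ] top mean [461.6 116.1] ext [37. 39.] 98
top y ztop 96.2 circle upper [443.  273.6  14.3] top mean [443.3 275.3] ext [32. 33.] 87
top o ztop 121.2 circle upper [335.4 122.3  15.4] top mean [335.1 123.5] ext [38. 38.] 108
top pot ztop 185.3 circle upper [ 642.3 -279.    24.7] top mean [ 631.6 -301.3] ext [18. 15.] 54
top jar ztop 87.4 circle upper [601.3 294.9  24.6] top mean [604.2 298.2] ext [61. 62.] 528
top disc 365 154 [ 635.5 -153.9   22. ] [ 635.6 -154.    21.9]
top disc 323 163 [628.3 -44.1  22. ] [628.3 -44.1  21.9]
top disc 280 172 [620.8  65.4  22. ] [621.1  65.5  21.8]
top disc 236 181 [613.5 175.2  22. ] [613.5 175.2  21.7]
```

View pics/crop.png

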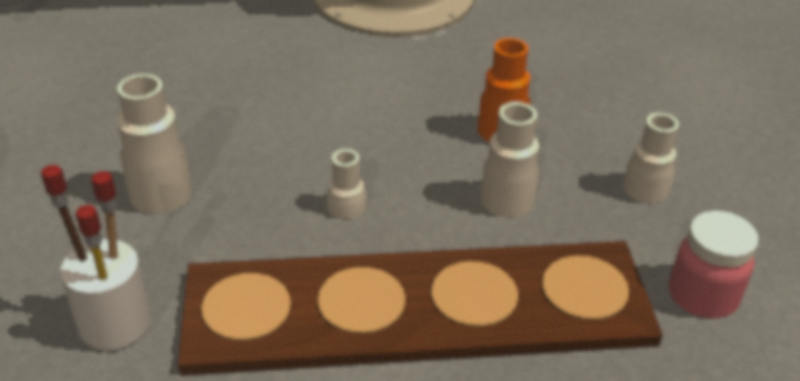

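Heights match: d at (452,-266), a at (473,-61), c at (463,117) and b at (445,276). The spacing of the discs comes out at 110 mm. The tall end is by the pot, so the targets are d (636,-153.5), c (629,-43.6), b (621,66) and a (614,176). The first move goes above d, turned so that tool x is world y and tool y is world x.

>>> jog_arm --increments '[[[2.9, -2.9, 0], [0, 0, -6.4]], [[5.8, -5.8, 0], [0, 0, -12.8]], [[8.7, -8.7, 0], [0, 0, -19.2]], [[11.6, -11.5, 0], [0, 0, -25.6]], [[14.5, -14.4, 0], [0, 0, -32]]]' --claw -1 --newtons 15

```text
t: 0.6
tool_pos: [385.7, -456.6, 218.4]
ee_rot: [-2.743, -1.531, 0.0]
contact_force: [0.6, -0.2, 0.3]
opening: 0.999
grasp_force: 0.0
```

>>> jog_arm --increments '[[[4, -0.9, 0], [0, 0, -6.4]], [[8, -1.8, 0], [0, 0, -12.7]], [[12, -2.6, 0], [0, 0, -19]], [[16, -3.5, 0], [0, 0, -25.4]], [[19.7, -4.4, 0], [0, 0, -31.7]]]'

```text
t: 1.1
tool_pos: [452.7, -265.9, 218.6]
ee_rot: [-2.22, -2.222, -0.0]
contact_force: [0.0, 0.3, 0.7]
opening: 1.0
grasp_force: 0.0
```

```bash
python3 - <<'E'
from h import *
for _ in range(3): im=get_image('wrist')
s=status.get_state();print(s['tool_pos'],s['ee_rot'],s['qpos'].round(2))
print(im['intrinsics'].tolist(),(-im['R'].T@im['t']).round(),im['R'].round(3).tolist())
W=world(im);save('w1',im['frame'])
P=W[(W[...,2]>138)&(W[...,2]<152)&(np.hypot(W[...,0]-452,W[...,1]+266)<50)]
print(len(P),P.min(0),P.max(0),P.mean(0))
E
```

```text
[ 453.07983857 -265.5077675   218.64345652] [-2.22084416e+00 -2.22138059e+00 -8.37095767e-04] [ 0.69  0.38 -0.36  2.04  0.19  0.75  0.22]
[[351.07475628059126, 0.0, 324.8934694261381], [0.0, 351.07475628059126, 198.73895007543584], [0.0, 0.0, 1.0]] [ 452. -182.  385.] [[1.0, 0.006, 0.001], [0.006, -0.958, 0.288], [0.002, -0.288, -0.958]]
1214 [ 428.46915611 -289.07209619  138.00913003] [ 472.04191765 -244.6665177   147.28480597] [ 450.2044023  -266.55414048  144.04405844]
```

View pics/w1.png

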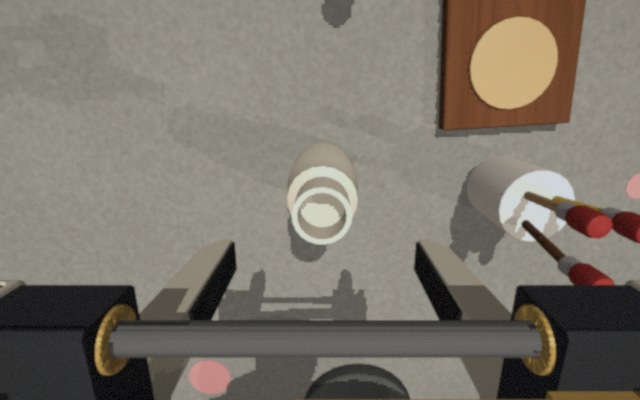

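The wrist view shows d's mouth at (320,215), between the fingers, with its centre at about (450.5,-267). Next I descend and grip.

>>> jog_arm --increments '[[[-0.1, -0.2, 2], [0, 0, 0]], [[-0.1, -0.2, 5], [0, 0, 0]], [[-0.1, -0.2, 8], [0, 0, 0]], [[-0.1, -0.2, 10.2], [0, 0, 0]], [[-0.1, -0.2, 10.2], [0, 0, 0]]]'

```text
t: 1.75
tool_pos: [448.3, -269.4, 114.1]
ee_rot: [-2.226, -2.211, 0.003]
contact_force: [-0.6, -0.8, -0.3]
opening: 1.001
grasp_force: 0.0
```

>>> jog_arm --increments '[[[0, 0, 0], [0, 0, 0]], [[0, 0, 0], [0, 0, 0]], [[0, 0, 0], [0, 0, 0]], [[0, 0, 0], [0, 0, 0]], [[0, 0, 0], [0, 0, 0]]]' --claw 1 --newtons 20

```text
t: 2.25
tool_pos: [450.5, -269.0, 117.2]
ee_rot: [2.226, 2.216, 0.0]
contact_force: [-0.8, 0.4, 0.4]
opening: 0.615
grasp_force: 0.0
```

>>> jog_arm --increments '[[[0, 0, 0], [0, 0, 0]], [[0, 0, 0], [0, 0, 0]], [[0, 0, 0], [0, 0, 0]], [[0, 0, 0], [0, 0, 0]], [[0, 0, 0], [0, 0, 0]]]'

```text
t: 2.75
tool_pos: [450.8, -268.8, 116.8]
ee_rot: [2.225, 2.216, 0.001]
contact_force: [2.1, 0.2, 3.0]
opening: 0.469
grasp_force: 20.0
```

Gripped at 43.6 mm, as expected for d. I lift it.

>>> jog_arm --increments '[[[0, 0, -0.4], [0, 0, 0]], [[0, 0, -1.4], [0, 0, 0]], [[0, 0, -2.8], [0, 0, 0]], [[0, 0, -4.2], [0, 0, 0]], [[0, 0, -5], [0, 0, 0]]]'

```text
t: 3.25
tool_pos: [450.1, -268.8, 167.8]
ee_rot: [2.226, 2.216, -0.0]
contact_force: [-0.3, -0.7, -4.4]
opening: 0.468
grasp_force: 20.0
```

>>> jog_arm --increments '[[[0, 0, -0.4], [0, 0, 0]], [[0, 0, -0.4], [0, 0, 0]], [[0, 0, -0.4], [0, 0, 0]], [[0, 0, -0.4], [0, 0, 0]], [[0, 0, -0.4], [0, 0, 0]]]'

```text
t: 3.75
tool_pos: [450.1, -268.6, 170.1]
ee_rot: [-2.225, -2.216, 0.0]
contact_force: [-0.1, 0.6, -4.4]
opening: 0.469
grasp_force: 20.0
```

>>> jog_arm --increments '[[[0.6, 1, 0], [0, 0, 0]], [[1.7, 2.8, 0], [0, 0, 0]], [[3.1, 5, 0], [0, 0, 0]], [[4.5, 7.3, 0], [0, 0, 0]], [[5.9, 9.6, 0], [0, 0, 0]]]'

```text
t: 4.25
tool_pos: [548.2, -208.9, 170.4]
ee_rot: [-2.226, -2.217, -0.001]
contact_force: [0.1, -0.2, -4.7]
opening: 0.468
grasp_force: 20.0
```

>>> jog_arm --increments '[[[1.4, 2.3, 0], [0, 0, 0]], [[2.8, 4.6, 0], [0, 0, 0]], [[4.1, 6.8, 0], [0, 0, 0]], [[5, 8.3, 0], [0, 0, 0]], [[5.5, 9, 0], [0, 0, 0]]]'

```text
t: 4.75
tool_pos: [638.4, -153.6, 170.2]
ee_rot: [-2.224, -2.219, -0.001]
contact_force: [-0.5, -0.5, -4.3]
opening: 0.47
grasp_force: 20.0
```

>>> jog_arm --increments '[[[0, 0, 0], [0, 0, 0]], [[0, 0, 0], [0, 0, 0]], [[0, 0, 0], [0, 0, 0]], [[0, 0, 0], [0, 0, 0]], [[0, 0, 0], [0, 0, 0]]]'

```text
t: 5.25
tool_pos: [636.4, -156.3, 170.8]
ee_rot: [2.227, 2.216, -0.0]
contact_force: [0.3, 0.9, -4.3]
opening: 0.47
grasp_force: 20.0
```

```bash
cat > chk.py <<'E'
from h import *
import sys
x,y,zt=map(float,sys.argv[1:4])
im=get_image('wrist');s=status.get_state();print(s['tool_pos'].round(1),s['ee_rot'].round(3))
W=world(im);hsv=cv2.cvtColor(im['frame'],cv2.COLOR_BGR2HSV)
C=-im['R'].T@im['t'];K=im['intrinsics']
c=((hsv[...,0]>8)&(hsv[...,0]<25)&(hsv[...,1]>80)&(hsv[...,2]>150)&(abs(W[...,2]-22)<8)).astype(np.uint8)
k,l,st,ce=cv2.connectedComponentsWithStats(c)
for i in range(1,k):
    if st[i,4]>300:
        P=W[l==i];print('disc px',st[i].tolist(),'ext',P.min(0).round(),P.max(0).round(),'mid',((P.min(0)+P.max(0))/2).round(1))
# vase rim visible
m=(abs(W[...,2]-zt)<5)&(np.hypot(W[...,0]-x,W[...,1]-y)<45)&(hsv[...,2]>110)
P=W[m];print('rim',len(P),P.min(0).round(1) if len(P) else '',P.max(0).round(1) if len(P) else '')
save(sys.argv[4],im['frame'])
im=get_image('scene');save(sys.argv[4]+'s',im['frame'][80:300,100:540])
W=world(im);P=W[(np.hypot(W[...,0]-x,W[...,1]-y)<60)&(W[...,2]>26)&(W[...,2]<zt-30)]
print('scene body low z',np.percentile(P[:,2],1).round(1))
E
python3 chk.py 636 -153.5 198 w2
```

```text
[ 636.5 -156.1  170.8] [ 2.227  2.216 -0.   ]
disc px [265, 0, 101, 106, 5480] ext [585. -86.  16.] [670.  -4.  25.] mid [627.6 -44.7  20.6]
disc px [280, 136, 91, 54, 1624] ext [ 594. -161.   17.] [ 678. -112.   24.] mid [ 635.6 -136.3   20.4]
rim 3664 [ 598.2 -175.1  193. ] [ 672.3 -132.1  203. ]
scene body low z 58.1
```

View pics/w2.png

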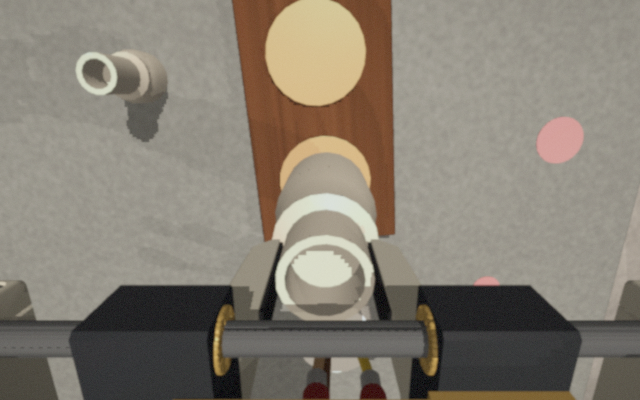

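The wrist view shows d's mouth centred at (325,278), at y=-153.6 and x=636.5, over disc (636,-154). I lower it gently.

>>> jog_arm --increments '[[[0, 0, 0.5], [0, 0, 0]], [[0, 0, 1.2], [0, 0, 0]], [[0, 0, 1.9], [0, 0, 0]], [[0, 0, 2.5], [0, 0, 0]], [[0, 0, 2.8], [0, 0, 0]]]'

```text
t: 5.85
tool_pos: [636.4, -155.4, 141.4]
ee_rot: [-2.225, -2.216, 0.001]
contact_force: [-0.8, 1.0, -4.8]
opening: 0.469
grasp_force: 20.0
```

>>> jog_arm --increments '[[[0, 0, 0.1], [0, 0, 0]], [[0, 0, 0.2], [0, 0, 0]], [[0, 0, 0.3], [0, 0, 0]], [[0, 0, 0.3], [0, 0, 0]], [[0, 0, 0.3], [0, 0, 0]]]'

```text
t: 6.35
tool_pos: [636.9, -155.6, 139.8]
ee_rot: [2.226, 2.216, 0.0]
contact_force: [0.1, -0.0, -4.5]
opening: 0.468
grasp_force: 20.0
```

Not in contact yet.

>>> jog_arm --increments '[[[0, 0, 0.04], [0, 0, 0]], [[0, 0, 0.08], [0, 0, 0]], [[0, 0, 0.12], [0, 0, 0]], [[0, 0, 0.15], [0, 0, 0]], [[0, 0, 0.15], [0, 0, 0]]]'

```text
t: 6.85
tool_pos: [637.1, -155.6, 138.8]
ee_rot: [2.226, 2.216, 0.0]
contact_force: [-1.1, -0.3, 6.5]
opening: 0.469
grasp_force: 20.0
```

Contact. I release and retreat.

>>> jog_arm --increments '[[[0, 0, 0], [0, 0, 0]], [[0, 0, 0], [0, 0, 0]], [[0, 0, 0], [0, 0, 0]], [[0, 0, 0], [0, 0, 0]], [[0, 0, 0], [0, 0, 0]]]' --claw -0.6

```text
t: 7.35
tool_pos: [636.9, -155.6, 138.0]
ee_rot: [-2.226, -2.217, 0.0]
contact_force: [-0.7, 0.1, 0.2]
opening: 0.793
grasp_force: 0.0
```

>>> jog_arm --increments '[[[0, 0, -1], [0, 0, 0]], [[0, 0, -3], [0, 0, 0]], [[0, 0, -5.5], [0, 0, 0]], [[0, 0, -7.5], [0, 0, 0]], [[0, 0, -8.5], [0, 0, 0]]]'

```text
t: 7.85
tool_pos: [637.7, -155.6, 225.7]
ee_rot: [2.224, 2.215, 0.003]
contact_force: [0.2, -0.8, 0.1]
opening: 0.803
grasp_force: 0.0
```

>>> jog_arm --increments '[[[2.7, -1.7, 0], [0, 0, 0]], [[5.4, -3.5, 0], [0, 0, 0]], [[8.1, -5.2, 0], [0, 0, 0]], [[10.8, -7, 0], [0, 0, 0]], [[13.6, -8.7, 0], [0, 0, 0]]]'

```text
t: 8.35
tool_pos: [549.4, -18.4, 223.1]
ee_rot: [-2.226, -2.216, 0.0]
contact_force: [0.0, 0.4, 0.5]
opening: 0.797
grasp_force: 0.0
```

>>> jog_arm --increments '[[[2.7, -1.7, 0], [0, 0, 0]], [[5.4, -3.5, 0], [0, 0, 0]], [[8.1, -5.2, 0], [0, 0, 0]], [[10.8, -7, 0], [0, 0, 0]], [[13.6, -8.8, 0], [0, 0, 0]]]'

```text
t: 8.85
tool_pos: [462.1, 118.0, 223.2]
ee_rot: [2.226, 2.216, -0.0]
contact_force: [0.6, -0.4, 0.8]
opening: 0.799
grasp_force: 0.0
```

>>> jog_arm --increments '[[[0, 0, 0], [0, 0, 0]], [[0, 0, 0], [0, 0, 0]], [[0, 0, 0], [0, 0, 0]], [[0, 0, 0], [0, 0, 0]], [[0, 0, 0], [0, 0, 0]]]' --claw -1

```text
t: 9.35
tool_pos: [463.4, 116.3, 223.0]
ee_rot: [2.228, 2.215, -0.0]
contact_force: [0.1, -0.3, -0.7]
opening: 1.0
grasp_force: 0.0
```

```bash
python3 chk.py 462 116.5 120 w3
```

```text
[463.3 116.5 223. ] [-2.228 -2.215  0.   ]
disc px [431, 70, 84, 86, 5516] ext [570. 133.  16.] [657. 218.  25.] mid [614.  175.5  20.5]
disc px [430, 179, 77, 72, 4311] ext [578.  22.  16.] [665. 108.  24.] mid [621.7  64.8  20.3]
rim 787 [442.2  97.6 115. ] [480.8 137.1 121.8]
scene body low z 26.6
```

View pics/w3s.png

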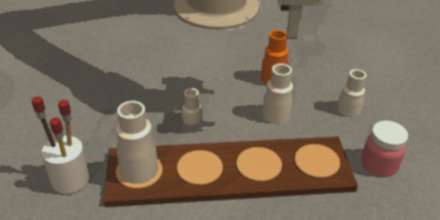

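The scene crop shows d upright on its disc at (137,150). The rim of c is centred at (461.5,117.3). I descend and grip.

>>> jog_arm --increments '[[[0.1, -0.2, 3], [0, 0, 0]], [[0.1, -0.2, 6.5], [0, 0, 0]], [[0.1, -0.2, 10], [0, 0, 0]], [[0.1, -0.2, 12.2], [0, 0, 0]], [[0.1, -0.2, 13.2], [0, 0, 0]]]'

```text
t: 9.95
tool_pos: [460.2, 117.8, 89.3]
ee_rot: [-2.225, -2.216, 0.004]
contact_force: [-0.4, 0.7, 0.7]
opening: 0.999
grasp_force: 0.0
```

>>> jog_arm --increments '[[[0, 0, 0], [0, 0, 0]], [[0, 0, 0], [0, 0, 0]], [[0, 0, 0], [0, 0, 0]], [[0, 0, 0], [0, 0, 0]], [[0, 0, 0], [0, 0, 0]]]' --claw 1

```text
t: 10.45
tool_pos: [461.4, 118.2, 91.8]
ee_rot: [2.226, 2.216, 0.002]
contact_force: [0.2, -0.2, 0.0]
opening: 0.62
grasp_force: 0.0
```

>>> jog_arm --increments '[[[0, 0, 0], [0, 0, 0]], [[0, 0, 0], [0, 0, 0]], [[0, 0, 0], [0, 0, 0]], [[0, 0, 0], [0, 0, 0]], [[0, 0, 0], [0, 0, 0]]]'

```text
t: 10.95
tool_pos: [461.2, 118.3, 91.2]
ee_rot: [2.226, 2.217, 0.001]
contact_force: [0.5, 0.5, 1.9]
opening: 0.418
grasp_force: 20.0
```

>>> jog_arm --increments '[[[0, 0, -0.4], [0, 0, 0]], [[0, 0, -1.4], [0, 0, 0]], [[0, 0, -2.8], [0, 0, 0]], [[0, 0, -4.4], [0, 0, 0]], [[0, 0, -5.4], [0, 0, 0]]]'

```text
t: 11.45
tool_pos: [461.0, 118.2, 146.5]
ee_rot: [2.226, 2.217, 0.001]
contact_force: [0.9, 0.1, -1.7]
opening: 0.415
grasp_force: 19.9
```

>>> jog_arm --increments '[[[-0.8, 0.8, 0], [0, 0, 0]], [[-2.2, 2.3, 0], [0, 0, 0]], [[-4.1, 4.3, 0], [0, 0, 0]], [[-6.1, 6.3, 0], [0, 0, 0]], [[-8.1, 8.4, 0], [0, 0, 0]]]'

```text
t: 11.95
tool_pos: [545.3, 35.0, 144.5]
ee_rot: [-2.226, -2.216, 0.002]
contact_force: [0.0, 1.2, -2.0]
opening: 0.417
grasp_force: 19.9
```

>>> jog_arm --increments '[[[-2, 2.1, 0], [0, 0, 0]], [[-4, 4.2, 0], [0, 0, 0]], [[-6, 6.2, 0], [0, 0, 0]], [[-7.4, 7.7, 0], [0, 0, 0]], [[-8.0, 8.4, 0], [0, 0, 0]]]'

```text
t: 12.45
tool_pos: [629.3, -46.6, 144.0]
ee_rot: [2.229, 2.213, -0.002]
contact_force: [-0.2, 0.6, -2.0]
opening: 0.42
grasp_force: 19.9
```

>>> jog_arm --increments '[[[0, 0, 0], [0, 0, 0]], [[0, 0, 0], [0, 0, 0]], [[0, 0, 0], [0, 0, 0]], [[0, 0, 0], [0, 0, 0]], [[0, 0, 0], [0, 0, 0]]]'

```text
t: 12.95
tool_pos: [628.0, -42.9, 145.3]
ee_rot: [2.225, 2.218, -0.0]
contact_force: [-0.4, 0.2, -1.9]
opening: 0.417
grasp_force: 19.9
```

```bash
python3 chk.py 629 -44 174 w4
```

```text
[628.1 -43.  145.3] [2.225 2.218 0.   ]
disc px [261, 0, 111, 112, 6403] ext [578.  24.  16.] [663. 104.  25.] mid [620.5  64.1  20.6]
disc px [277, 144, 99, 68, 2655] ext [585. -62.  16.] [671.  -2.  25.] mid [627.9 -32.2  20.5]
rim 3138 [592.  -61.3 169. ] [661.5 -24.1 179. ]
scene body low z 57.9
```

>>> jog_arm --increments '[[[-0.1, 0, 0.5], [0, 0, 0]], [[-0.1, 0, 1.3], [0, 0, 0]], [[-0.1, 0, 2.1], [0, 0, 0]], [[-0.1, 0, 2.7], [0, 0, 0]], [[-0.1, 0, 2.9], [0, 0, 0]]]'

```text
t: 13.55
tool_pos: [627.7, -44.6, 114.9]
ee_rot: [-2.225, -2.216, 0.002]
contact_force: [-0.3, -0.4, -2.4]
opening: 0.416
grasp_force: 19.9
```

>>> jog_arm --increments '[[[0, 0, 0.1], [0, 0, 0]], [[0, 0, 0.2], [0, 0, 0]], [[0, 0, 0.28], [0, 0, 0]], [[0, 0, 0.33], [0, 0, 0]], [[0, 0, 0.33], [0, 0, 0]]]'

```text
t: 14.05
tool_pos: [628.6, -44.5, 113.3]
ee_rot: [2.226, 2.216, 0.001]
contact_force: [-0.5, 0.4, 1.1]
opening: 0.414
grasp_force: 19.9
```

Contact. I release, then go to b.

>>> jog_arm --increments '[[[0, 0, 0], [0, 0, 0]], [[0, 0, 0], [0, 0, 0]], [[0, 0, 0], [0, 0, 0]], [[0, 0, 0], [0, 0, 0]], [[0, 0, 0], [0, 0, 0]]]' --claw -0.6

```text
t: 14.55
tool_pos: [628.3, -44.5, 112.8]
ee_rot: [-2.226, -2.217, 0.0]
contact_force: [0.5, -0.7, -0.2]
opening: 0.777
grasp_force: 0.0
```

>>> jog_arm --increments '[[[0, 0, -1], [0, 0, 0]], [[0, 0, -3], [0, 0, 0]], [[0, 0, -5.5], [0, 0, 0]], [[0, 0, -7.5], [0, 0, 0]], [[0, 0, -8.5], [0, 0, 0]]]'

```text
t: 15.05
tool_pos: [629.1, -44.4, 200.3]
ee_rot: [2.225, 2.215, 0.003]
contact_force: [0.8, -0.3, -0.2]
opening: 0.795
grasp_force: 0.0
```

>>> jog_arm --increments '[[[3.4, -2, 0], [0, 0, 0]], [[6.8, -4, 0], [0, 0, 0]], [[10.2, -6, 0], [0, 0, 0]], [[13.6, -8, 0], [0, 0, 0]], [[17, -10, 0], [0, 0, 0]]]' --claw -1

```text
t: 15.55
tool_pos: [528.0, 127.0, 197.9]
ee_rot: [-2.226, -2.216, 0.0]
contact_force: [1.4, 0.6, -0.6]
opening: 0.998
grasp_force: 0.0
```

>>> jog_arm --increments '[[[3, -1.7, 0], [0, 0, 0]], [[6, -3.4, 0], [0, 0, 0]], [[9, -5.1, 0], [0, 0, 0]], [[12, -6.8, 0], [0, 0, 0]], [[15, -8.5, 0], [0, 0, 0]]]'

```text
t: 16.05
tool_pos: [443.7, 277.3, 197.9]
ee_rot: [2.226, 2.217, -0.0]
contact_force: [1.0, 0.2, 0.8]
opening: 1.0
grasp_force: 0.0
```

>>> jog_arm --increments '[[[0, 0, 0], [0, 0, 0]], [[0, 0, 0], [0, 0, 0]], [[0, 0, 0], [0, 0, 0]], [[0, 0, 0], [0, 0, 0]], [[0, 0, 0], [0, 0, 0]]]'

```text
t: 16.55
tool_pos: [445.2, 275.2, 197.8]
ee_rot: [2.228, 2.215, -0.0]
contact_force: [0.2, -0.5, 0.4]
opening: 1.0
grasp_force: 0.0
```

```bash
python3 chk.py 443.5 275.5 95 w5
```

```text
[445.1 275.4 197.7] [ 2.228  2.215 -0.   ]
disc px [450, 230, 71, 66, 2957] ext [577. 137.  16.] [657. 218.  24.] mid [617.1 177.7  20.2]
disc px [442, 358, 28, 22, 370] ext [581.  20.  16.] [619.  56.  24.] mid [599.9  38.4  19.8]
rim 668 [426.5 260.3  90. ] [459.5 294.2  96.9]
scene body low z 26.3
```

View pics/w5s.png

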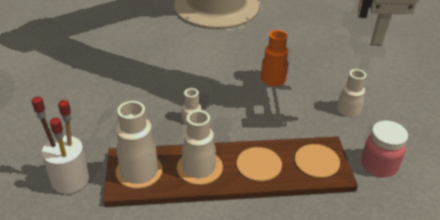

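c stands on its disc at crop (198,148). b's rim is centred at (443,277).

>>> jog_arm --increments '[[[0.2, -0.2, 3], [0, 0, 0]], [[0.2, -0.2, 6.5], [0, 0, 0]], [[0.2, -0.2, 10], [0, 0, 0]], [[0.2, -0.2, 12.2], [0, 0, 0]], [[0.2, -0.2, 13.2], [0, 0, 0]]]'

```text
t: 17.15
tool_pos: [442.0, 277.6, 63.9]
ee_rot: [-2.226, -2.216, 0.004]
contact_force: [-0.7, 0.1, -0.0]
opening: 1.001
grasp_force: 0.0
```

>>> jog_arm --increments '[[[0, 0, 0], [0, 0, 0]], [[0, 0, 0], [0, 0, 0]], [[0, 0, 0], [0, 0, 0]], [[0, 0, 0], [0, 0, 0]], [[0, 0, 0], [0, 0, 0]]]' --claw 1

```text
t: 17.65
tool_pos: [443.1, 278.4, 66.6]
ee_rot: [2.226, 2.216, 0.002]
contact_force: [-0.0, -0.1, -0.2]
opening: 0.618
grasp_force: 0.0
```

>>> jog_arm --increments '[[[0, 0, 0], [0, 0, 0]], [[0, 0, 0], [0, 0, 0]], [[0, 0, 0], [0, 0, 0]], [[0, 0, 0], [0, 0, 0]], [[0, 0, 0], [0, 0, 0]]]'

```text
t: 18.15
tool_pos: [442.7, 278.3, 65.8]
ee_rot: [2.226, 2.217, 0.0]
contact_force: [-0.3, 0.1, 0.3]
opening: 0.364
grasp_force: 19.9
```

>>> jog_arm --increments '[[[0, 0, 0], [0, 0, 0]], [[0, 0, 0], [0, 0, 0]], [[0, 0, 0], [0, 0, 0]], [[0, 0, 0], [0, 0, 0]], [[0, 0, 0], [0, 0, 0]]]'

```text
t: 18.65
tool_pos: [442.7, 278.3, 65.8]
ee_rot: [-2.226, -2.217, -0.0]
contact_force: [0.9, 0.3, 0.3]
opening: 0.364
grasp_force: 19.9
```

>>> jog_arm --increments '[[[0, 0, -0.4], [0, 0, 0]], [[0, 0, -1.4], [0, 0, 0]], [[0, 0, -2.8], [0, 0, 0]], [[0, 0, -4.4], [0, 0, 0]], [[0, 0, -5.4], [0, 0, 0]]]'

```text
t: 19.15
tool_pos: [442.7, 278.3, 121.3]
ee_rot: [2.226, 2.217, 0.001]
contact_force: [-0.1, -1.1, -0.6]
opening: 0.363
grasp_force: 19.9
```

>>> jog_arm --increments '[[[-1.0, 0.9, 0], [0, 0, 0]], [[-2.8, 2.4, 0], [0, 0, 0]], [[-5.2, 4.4, 0], [0, 0, 0]], [[-7.9, 6.6, 0], [0, 0, 0]], [[-10.6, 8.9, 0], [0, 0, 0]]]'

```text
t: 19.65
tool_pos: [532.0, 169.7, 119.3]
ee_rot: [-2.226, -2.217, 0.002]
contact_force: [0.4, 1.5, -1.9]
opening: 0.363
grasp_force: 19.9
```

>>> jog_arm --increments '[[[-2.7, 2.3, 0], [0, 0, 0]], [[-5.4, 4.5, 0], [0, 0, 0]], [[-7.8, 6.6, 0], [0, 0, 0]], [[-9.7, 8.2, 0], [0, 0, 0]], [[-10.6, 8.9, 0], [0, 0, 0]]]'

```text
t: 20.15
tool_pos: [621.0, 61.5, 118.9]
ee_rot: [2.23, 2.212, -0.002]
contact_force: [0.5, -0.4, -1.4]
opening: 0.361
grasp_force: 19.9
```

>>> jog_arm --increments '[[[0, 0, 0], [0, 0, 0]], [[0, 0, 0], [0, 0, 0]], [[0, 0, 0], [0, 0, 0]], [[0, 0, 0], [0, 0, 0]], [[0, 0, 0], [0, 0, 0]]]'

```text
t: 20.65
tool_pos: [619.4, 66.5, 119.9]
ee_rot: [-2.224, -2.218, -0.0]
contact_force: [0.2, 0.5, -1.6]
opening: 0.363
grasp_force: 19.9
```

```bash
python3 chk.py 621 65.5 149 w6
```

```text
[619.5  66.3 120. ] [-2.225 -2.218 -0.   ]
disc px [257, 0, 121, 113, 6915] ext [571. 134.  15.] [656. 208.  25.] mid [613.3 170.9  19.9]
disc px [274, 148, 108, 83, 4166] ext [577.  39.  17.] [663. 108.  24.] mid [620.4  73.5  20.5]
rim 3034 [585.7  48.4 144. ] [650.8  82.7 154. ]
scene body low z 26.7
```

>>> jog_arm --increments '[[[0, 0.1, 0.5], [0, 0, 0]], [[0, 0.1, 1.3], [0, 0, 0]], [[0, 0.1, 2.1], [0, 0, 0]], [[0, 0.1, 2.7], [0, 0, 0]], [[0, 0.1, 2.9], [0, 0, 0]]]'

```text
t: 21.25
tool_pos: [620.2, 65.4, 89.6]
ee_rot: [-2.225, -2.216, 0.002]
contact_force: [0.6, 0.1, -1.6]
opening: 0.366
grasp_force: 19.9
```

>>> jog_arm --increments '[[[0, 0, 0.1], [0, 0, 0]], [[0, 0, 0.2], [0, 0, 0]], [[0, 0, 0.28], [0, 0, 0]], [[0, 0, 0.33], [0, 0, 0]], [[0, 0, 0.33], [0, 0, 0]]]'

```text
t: 21.75
tool_pos: [620.9, 65.6, 87.9]
ee_rot: [2.226, 2.217, 0.001]
contact_force: [-0.3, 0.2, 0.1]
opening: 0.366
grasp_force: 19.9
```

>>> jog_arm --increments '[[[0, 0, 0.03], [0, 0, 0]], [[0, 0, 0.06], [0, 0, 0]], [[0, 0, 0.06], [0, 0, 0]], [[0, 0, 0.06], [0, 0, 0]], [[0, 0, 0.06], [0, 0, 0]]]'

```text
t: 22.25
tool_pos: [621.3, 65.5, 87.6]
ee_rot: [2.226, 2.216, 0.001]
contact_force: [-0.3, -0.1, 4.5]
opening: 0.362
grasp_force: 20.0
```

Solid contact. I release and go to a.

>>> jog_arm --increments '[[[0, 0, 0], [0, 0, 0]], [[0, 0, 0], [0, 0, 0]], [[0, 0, 0], [0, 0, 0]], [[0, 0, 0], [0, 0, 0]], [[0, 0, 0], [0, 0, 0]]]' --claw -0.6

```text
t: 22.75
tool_pos: [620.7, 65.5, 86.8]
ee_rot: [-2.226, -2.217, 0.0]
contact_force: [0.2, -0.6, -1.4]
opening: 0.744
grasp_force: 0.0
```

>>> jog_arm --increments '[[[0, 0, -1], [0, 0, 0]], [[0, 0, -3], [0, 0, 0]], [[0, 0, -5.5], [0, 0, 0]], [[0, 0, -7.5], [0, 0, 0]], [[0, 0, -8.5], [0, 0, 0]]]'

```text
t: 23.25
tool_pos: [621.5, 65.7, 174.3]
ee_rot: [2.225, 2.216, 0.003]
contact_force: [0.2, -0.1, 0.2]
opening: 0.8
grasp_force: 0.0
```

>>> jog_arm --increments '[[[0, -2.5, 0], [0, 0, 0]], [[0, -6, 0], [0, 0, 0]], [[-1, -9.5, 0], [0, 0, 0]], [[-4, -12, 0], [0, 0, 0]], [[-7, -14, 0], [0, 0, 0]]]' --claw -1

```text
t: 23.75
tool_pos: [478.6, -4.1, 172.0]
ee_rot: [-2.224, -2.219, 0.001]
contact_force: [1.1, -1.0, -0.4]
opening: 1.003
grasp_force: 0.0
```

>>> jog_arm --increments '[[[-2, -0.5, 0], [0, 0, 0]], [[-4, -1, 0], [0, 0, 0]], [[-5.7, -1, 0], [0, 0, 0]], [[-5.7, -1, 0], [0, 0, 0]], [[-5.7, -1, 0], [0, 0, 0]]]'

```text
t: 24.25
tool_pos: [470.3, -60.6, 172.0]
ee_rot: [-2.227, -2.216, -0.0]
contact_force: [-0.0, -0.8, 0.3]
opening: 1.003
grasp_force: 0.0
```

>>> jog_arm --increments '[[[0, 0, 0], [0, 0, 0]], [[0, 0, 0], [0, 0, 0]], [[0, 0, 0], [0, 0, 0]], [[0, 0, 0], [0, 0, 0]], [[0, 0, 0], [0, 0, 0]]]'

```text
t: 24.75
tool_pos: [470.3, -60.6, 171.9]
ee_rot: [-2.226, -2.217, 0.0]
contact_force: [0.1, 0.3, -0.4]
opening: 1.001
grasp_force: 0.0
```

```bash
python3 chk.py 472 -61.5 71 w7
```

```text
[470.2 -60.7 171.9] [-2.226 -2.217  0.   ]
disc px [457, 0, 92, 87, 2490] ext [578.  25.  17.] [659.  92.  30.] mid [618.5  58.5  23.3]
disc px [452, 119, 90, 89, 1964] ext [585. -84.  17.] [665.  -2.  27.] mid [625.4 -43.2  21.7]
disc px [488, 234, 45, 27, 356] ext [ 628. -142.   17.] [ 677. -112.   24.] mid [ 652.7 -126.6   20.3]
rim 553 [457.2 -75.4  66.2] [485.4 -46.5  71.9]
scene body low z 26.4
```

View pics/w7s.png

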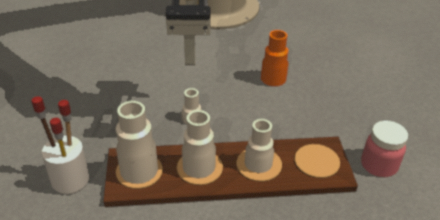

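d, c and b stand on their discs. The rim of a is centred at (471.3,-61).

>>> jog_arm --increments '[[[0, 0.1, 3], [0, 0, 0]], [[0, 0.1, 6.5], [0, 0, 0]], [[0, 0.1, 10], [0, 0, 0]], [[0, 0.1, 12.1], [0, 0, 0]], [[0, 0.1, 13.1], [0, 0, 0]]]'

```text
t: 25.35
tool_pos: [470.5, -60.7, 39.2]
ee_rot: [-2.224, -2.216, 0.003]
contact_force: [0.0, -0.4, 0.3]
opening: 0.999
grasp_force: 0.0
```

>>> jog_arm --increments '[[[0, 0, 0], [0, 0, 0]], [[0, 0, 0], [0, 0, 0]], [[0, 0, 0], [0, 0, 0]], [[0, 0, 0], [0, 0, 0]], [[0, 0, 0], [0, 0, 0]]]' --claw 1

```text
t: 25.85
tool_pos: [471.6, -61.1, 41.6]
ee_rot: [2.226, 2.216, 0.001]
contact_force: [-0.3, -0.1, 0.3]
opening: 0.622
grasp_force: 0.0
```

>>> jog_arm --increments '[[[0, 0, 0], [0, 0, 0]], [[0, 0, 0], [0, 0, 0]], [[0, 0, 0], [0, 0, 0]], [[0, 0, 0], [0, 0, 0]], [[0, 0, 0], [0, 0, 0]]]'

```text
t: 26.35
tool_pos: [471.2, -60.8, 40.8]
ee_rot: [-2.226, -2.217, 0.0]
contact_force: [-0.9, -0.4, -0.2]
opening: 0.304
grasp_force: 19.9
```

>>> jog_arm --increments '[[[0, 0, 0], [0, 0, 0]], [[0, 0, 0], [0, 0, 0]], [[0, 0, 0], [0, 0, 0]], [[0, 0, 0], [0, 0, 0]], [[0, 0, 0], [0, 0, 0]]]'

```text
t: 26.85
tool_pos: [471.2, -60.9, 40.9]
ee_rot: [-2.226, -2.217, 0.0]
contact_force: [0.2, -0.1, -0.5]
opening: 0.31
grasp_force: 19.9
```

>>> jog_arm --increments '[[[0, 0, -0.4], [0, 0, 0]], [[0, 0, -1.4], [0, 0, 0]], [[0, 0, -2.8], [0, 0, 0]], [[0, 0, -4.4], [0, 0, 0]], [[0, 0, -5.5], [0, 0, 0]]]'

```text
t: 27.35
tool_pos: [471.3, -61.0, 97.4]
ee_rot: [2.226, 2.216, 0.001]
contact_force: [-1.0, -0.6, -1.0]
opening: 0.31
grasp_force: 19.9
```

>>> jog_arm --increments '[[[1.0, 0, 0], [0, 0, 0]], [[3, 0, 0], [0, 0, 0]], [[6, 0, 0], [0, 0, 0]], [[9.3, 0, 0], [0, 0, 0]], [[12.6, 0, 0], [0, 0, 0]]]'

```text
t: 27.85
tool_pos: [471.3, 66.8, 95.6]
ee_rot: [-2.226, -2.216, 0.0]
contact_force: [0.5, -0.4, -2.2]
opening: 0.312
grasp_force: 19.9
```

>>> jog_arm --increments '[[[3.2, 0.5, 0], [0, 0, 0]], [[6, 1.6, 0], [0, 0, 0]], [[8.5, 3.2, 0], [0, 0, 0]], [[10.3, 5.5, 0], [0, 0, 0]], [[11.1, 8, 0], [0, 0, 0]]]'

```text
t: 28.35
tool_pos: [552.0, 179.3, 95.5]
ee_rot: [-2.221, -2.22, -0.001]
contact_force: [0.9, -0.1, -1.4]
opening: 0.309
grasp_force: 19.9
```

>>> jog_arm --increments '[[[0, 2.4, 0], [0, 0, 0]], [[0, 4.6, 0], [0, 0, 0]], [[0, 6, 0], [0, 0, 0]], [[0, 6.3, 0], [0, 0, 0]], [[0, 6.3, 0], [0, 0, 0]]]'

```text
t: 28.85
tool_pos: [614.5, 176.0, 95.2]
ee_rot: [-2.225, -2.216, 0.001]
contact_force: [0.5, 0.3, -1.1]
opening: 0.309
grasp_force: 19.9
```

>>> jog_arm --increments '[[[0, 0, 0], [0, 0, 0]], [[0, 0, 0], [0, 0, 0]], [[0, 0, 0], [0, 0, 0]], [[0, 0, 0], [0, 0, 0]], [[0, 0, 0], [0, 0, 0]]]'

```text
t: 29.35
tool_pos: [615.1, 175.5, 96.0]
ee_rot: [2.226, 2.217, 0.0]
contact_force: [-0.1, 0.3, -1.4]
opening: 0.309
grasp_force: 19.9
```

```bash
python3 chk.py 614 175.5 125 w8
```

```text
[615.2 175.5  96. ] [2.226 2.217 0.   ]
disc px [265, 152, 117, 90, 5953] ext [570. 150.  16.] [656. 218.  25.] mid [612.7 183.6  20.6]
rim 2742 [584.  160.9 120. ] [643.9 190.3 130. ]
scene body low z 26.3
```

View pics/w8.png

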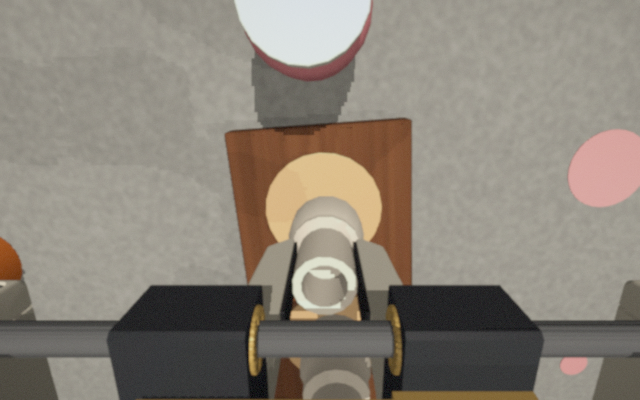

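The mouth of a at (324,285) is centred over its disc in y. I lower it with 1 mm of correction in x.

>>> jog_arm --increments '[[[0, -0.1, 0.5], [0, 0, 0]], [[0, -0.1, 1.3], [0, 0, 0]], [[0, -0.1, 2.1], [0, 0, 0]], [[0, -0.1, 2.7], [0, 0, 0]], [[0, -0.1, 3], [0, 0, 0]]]'

```text
t: 29.95
tool_pos: [613.8, 175.4, 64.8]
ee_rot: [-2.226, -2.217, 0.002]
contact_force: [0.6, 0.1, -1.1]
opening: 0.31
grasp_force: 19.9
```

>>> jog_arm --increments '[[[0, 0, 0.1], [0, 0, 0]], [[0, 0, 0.2], [0, 0, 0]], [[0, 0, 0.28], [0, 0, 0]], [[0, 0, 0.34], [0, 0, 0]], [[0, 0, 0.34], [0, 0, 0]]]'

```text
t: 30.45
tool_pos: [614.4, 175.6, 62.9]
ee_rot: [2.226, 2.217, 0.001]
contact_force: [-0.8, 0.3, 1.8]
opening: 0.308
grasp_force: 19.9
```

Contact. I release, retreat and take a final look.

>>> jog_arm --increments '[[[0, 0, 0], [0, 0, 0]], [[0, 0, 0], [0, 0, 0]], [[0, 0, 0], [0, 0, 0]], [[0, 0, 0], [0, 0, 0]], [[0, 0, 0], [0, 0, 0]]]' --claw -0.6

```text
t: 30.95
tool_pos: [614.2, 175.5, 62.5]
ee_rot: [-2.226, -2.217, 0.0]
contact_force: [-0.9, 0.4, 1.2]
opening: 0.691
grasp_force: 0.0
```

>>> jog_arm --increments '[[[0, 0, -1], [0, 0, 0]], [[0, 0, -3], [0, 0, 0]], [[0, 0, -6], [0, 0, 0]], [[0, 0, -10], [0, 0, 0]], [[0, 0, -14], [0, 0, 0]]]'

```text
t: 31.45
tool_pos: [613.8, 175.5, 204.4]
ee_rot: [-2.226, -2.217, 0.001]
contact_force: [0.2, -0.7, 0.2]
opening: 0.799
grasp_force: 0.0
```

>>> jog_arm --increments '[[[0, -4, 0], [0, 0, 0]], [[0, -8, 0], [0, 0, 0]], [[0, -12, 0], [0, 0, 0]], [[0, -15, 0], [0, 0, 0]], [[0, -15, 0], [0, 0, 0]]]'

```text
t: 31.95
tool_pos: [460.4, 175.9, 203.5]
ee_rot: [2.223, 2.22, -0.002]
contact_force: [0.3, 0.1, 0.4]
opening: 0.802
grasp_force: 0.0
```

```bash
python3 - <<'E'
from h import *
im=get_image('scene');save('fs',im['frame']);W=world(im);it=get_image('top');W2=world(it)
for n,x,y,h in(('d',636,-153.8,145),('c',628.8,-44,120),('b',621,65.6,95),('a',613.8,175.5,70)):
    for w in(W,W2):
        P=w[(np.hypot(w[...,0]-x,w[...,1]-y)<40)&(abs(w[...,2]-22-h)<5)]
        print(n,len(P),(((P.min(0)+P.max(0))/2)[:2]-[x,y]).round(1),P[:,2].mean().round(1))
E
```

```text
d 263 [2.4 0.7] 166.2
d 137 [ 1.1 -0.8] 166.3
c 214 [ 2.8 -1.1] 141.5
c 113 [-0.8 -2.7] 141.4
b 180 [ 2.2 -0.6] 116.6
b 84 [-0.7 -2.6] 116.3
a 145 [2.7 0.4] 91.9
a 56 [ 0.6 -2.6] 91.0
```

View pics/fs.png

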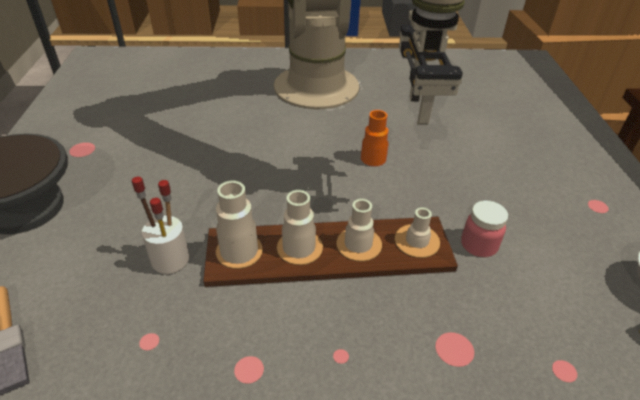

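All four vases stand upright on their discs, from (238,225) down to (421,230) in descending order. Both cameras put each within 3 mm of its disc's centre.

```bash
python3 -c "
from rig import r
print(r.finish_job())"
```

```text
the job is handed in; nothing more can be done
None
```

I placed all four vases upright on their discs, tallest by the brush pot down to shortest by the glaze jar, each within about 3 mm of centre, and handed the job in at about 32 s; no verdict came back.

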